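# Sort the leak-test fittings into their trays

### The arm

A 6-joint arm with a two-finger parallel gripper is mounted at the origin on the work surface. World frame = base frame: x ahead of the robot, y to its left, z up, the work surface at z = 0. Lengths are in m, angles in rad, forces in N, time in s.
With the tool pointing down it reaches from about 0.25 to 0.775 m from the base axis. Payload 8.9 kg.
Tool frame: the origin (TCP) lies midway between the tips of the shut fingers; the grasp point (between the pads) lies 19 mm behind it; z points along the fingers, y is the line along which they close (so a half turn about z gives the same grasp; the last joint's range is limited). The gripper opens to 85 mm and grips with 20 to 120 N. Pads are 22 mm wide; open, the fingers measure 114 mm over their backs; the gripper's body (76 mm by 85 mm) begins 54 mm behind the grasp point. The pads swing forward as they close: fully open they stand 13 mm farther back than shut.
Start: joints at [1.188, 0.291, -0.153, 1.127, 0, 1.431], TCP at [0.127, 0.509, 0.231] pointing down, gripper open.
Joint ranges: [-2.52, 2.52], [-0.91, 1.74], [-1.3, 1.37], [-1.96, 2.02], [-1.52, 1.47], [-3.14, 3.14]. Speed limits (rad/s): [2.22, 2.22, 2.79, 3.14, 3.14, 3.14].

### API

Orientations are given as a 3x3 rotation matrix whose columns are the frame's x, y, z axes.
In Python, from bench import bot gives the robot as it stands.
- The arm moves only by the tool play_rows, never from a script. Its argument "commands" is a list of rows, each a list of 4 numbers: the shift along the tool's x, y, z in m, then the turn about the tool's z in degrees. In form: [[x, y, z, turn], ...]. A call has 1 to 20 rows; each row is the pose to reach, as a shift and turn from the pose commanded when the call began, along the tool's axes at that moment; what a row does not reach only later rows make up. A row lasts 1/8 s, in which the tool goes at most 62.5 mm and 10.7 degrees, less where a joint would pass 70% of its speed; a pose out of reach is approached as far as the arm can. A call with a gripper value outside its range is refused whole. "claw" is the closure, from 0 (fully open) to 1 (shut), set as the call begins (left out, the last holds). The fingers move at their own pace and stop on an object; "squeeze" is the grip in N (left out, the last holds). Time passes only in rows, so rows that repeat a pose let the fingers close. It gives the time, the measured TCP pose, the force, the opening and the grip force at its end, in the units of the state.
- bot.read_state(): the state, without advancing time (a new reading comes with each control period).
- bot.grab_frame(name): name is "side" or "top" or "wrist"; returns the picture (480x640x3 uint8, red, green, blue); there is no depth.
- bot.camera_info(name): a dict with "K" (3x3 intrinsics, pixels), "T" (4x4, takes a point from camera to world coordinates); the wrist camera has in their place "tool_from_camera" (4x4, takes a point from camera to tool coordinates, whose origin is the TCP and whose axes are the flange's). Camera axes: x right, y down, z forward; pixel columns grow to the right and rows downward; lengths in m; the calibration is good to about 2 mm. A picture is of the moment at which its call begins: read the wrist's pose just before it. camera_info takes no time and is no camera call.
- bot.sign_off(): hands the job in; it is judged then, once.
The state is a dict: "t": time; "qpos": joint angles; "dq": joint speeds; "joint_torque": joint torques, N m; "position": TCP position; "orientation": TCP orientation; "contact_force": force on the tool from outside, world axes, zero at the start; "moment": the same for the moment, N m; "opening": finger opening in m; "finger_force": force on a finger pad.
Only numpy, scipy, OpenCV 4.12 (cv2) and the standard library are available. Lean on these libraries where they do the work, as an engineer would, in place of code of your own. Each camera call takes 0.05 s, during which the arm holds its last target. There are 200 camera calls.

### The job

The loose leak-test fittings on the bench are mixed up: two flanged steel plugs, two spacer collars and one slotted block. Stand each one upright on the floor of the blue tray that has a fixed sample of its kind at one end, and let go of it. Leave the pressure gauge and the amber jar standing where they are.

Things in the scene. Friction and masses are not known exactly. Their poses are not given: they have to be found in the camera images.
- plug_a: Steel test plug, standing upright on its flange: flange 36 mm in diameter and 10 mm high, above it a plain round shank 22 mm in diameter up to 50 mm. About 0.13 kg. Origin: centre of its underside; z up along its axis. The two plugs are alike.
- plug_b: Steel test plug, standing upright on its flange: flange 36 mm in diameter and 10 mm high, above it a plain round shank 22 mm in diameter up to 50 mm. About 0.13 kg. Origin: centre of its underside; z up along its axis. The two plugs are alike.
- collar_a: Aluminium spacer collar, a short tube standing on its end: 38 mm outside, 22 mm bore, 32 mm high. About 0.07 kg. Origin: centre of its underside; z up along its axis. The two collars are alike.
- collar_b: Aluminium spacer collar, a short tube standing on its end: 38 mm outside, 22 mm bore, 32 mm high. About 0.07 kg. Origin: centre of its underside; z up along its axis. The two collars are alike.
- block: Aluminium holding block: 40 mm along its x, 34 mm along its y, 36 mm high, with a slot 14 mm wide and 10 mm deep across its top along y. About 0.12 kg, any yaw. Origin: centre of its underside; z up.
- tray_plug: Blue plastic tray, fixed; the three differ only in their sample fitting. Outside 115 mm along its x, 160 mm along its y, 18 mm high; walls and floor 4 mm thick. Origin: centre of its underside; z up. One test plug is fixed as a sample standing on the tray's floor on its centre line at y = +56 mm; the rest of the floor (from about y = +35 to -76 mm) is free. Its axes lie within 0.15 rad of the world's.
- tray_collar: Blue plastic tray, fixed; the three differ only in their sample fitting. Outside 115 mm along its x, 160 mm along its y, 18 mm high; walls and floor 4 mm thick. Origin: centre of its underside; z up. One spacer collar is fixed as a sample standing on the tray's floor on its centre line at y = +56 mm; the rest of the floor (from about y = +35 to -76 mm) is free. Its axes lie within 0.15 rad of the world's.
- tray_block: Blue plastic tray, fixed; the three differ only in their sample fitting. Outside 115 mm along its x, 160 mm along its y, 18 mm high; walls and floor 4 mm thick. Origin: centre of its underside; z up. One holding block (slot along the tray's y) is fixed as a sample standing on the tray's floor on its centre line at y = +56 mm; the rest of the floor (from about y = +35 to -76 mm) is free. Its axes lie within 0.15 rad of the world's.
- jar: Bystander: small amber glass jar with white cap, 40 mm in diameter, 55 mm high, loose, standing among the fittings. Origin: centre of its underside. Not to be disturbed.
- gauge: Bystander: black pressure gauge with white dial on a round brass foot, 38 mm across, 53 mm high, loose, standing among the fittings. Origin: centre of its underside. Not to be disturbed.
Mind the look-alikes: they are no part of the job. Leave any green look-alike of the plug_a alone.

How it is judged:
By the outcome, as a careful person would: the job done as asked, in the order asked, and still so for the second after the job is handed in, with the robot touching nothing.
It also fails if it takes over 112 s, if anything falls off the work surface, if the arm or the gripper's body presses on something with over 40 N, if the wrist force passes 120 N, or if a joint passes its speed limit or range.

## Working session

There is one attempt and no reset: what is moved stays moved. The work goes in short steps, Python scripts to look and compute and a tool call to move; the robot and the scene stay as the last step left them, time stands still between calls to the robot, and variables do not carry over. Pictures are saved under pics/ and viewed, at most 14 in all, crops included, and the job is handed in when it is done.

Besides the shell and the picture viewer there is one more tool, called after ">>>" as a command line: name --pt "numbers of a row" for each row, then --argument value for the rest. play_rows: Moves the arm, as the interface text tells. Its arguments: {"type":"object","properties":{"commands":{"type":"array","items":{"type":"array","items":{"type":"number"}}},"claw":{"type":"number"},"squeeze":{"type":"number"}},"required":["commands"]}

```bash
ls; mkdir -p pics
python3 - <<'E'
from bench import bot
import cv2,json
s=bot.read_state(); print(s)
for n in("top","side","wrist"):
    cv2.imwrite(f"pics/{n}0.png",bot.grab_frame(n)[:,:,::-1]); print(n,bot.camera_info(n))
E
```

```text
pics
{'t': 0.0, 'qpos': array([ 1.18769808e+00,  2.91295791e-01, -1.54104057e-01,  1.12670699e+00,
       -8.91880309e-06,  1.43146068e+00]), 'dq': array([ 5.50401290e-04,  1.00948787e-03,  1.22095444e-05,  1.22190096e-04,
       -6.65407908e-05,  8.74025155e-04]), 'joint_torque': array([-3.23257345e-04, -5.37147832e+01,  3.31369686e+01,  1.60065817e-02,
       -2.20055613e-04,  1.08651724e-05]), 'position': array([0.12656622, 0.50907103, 0.23073256]), 'orientation': array([[-9.70436682e-01,  2.41355371e-01, -4.81590269e-04],
       [ 2.41355789e-01,  9.70435932e-01, -1.21884442e-03],
       [ 1.73177854e-04, -1.29904593e-03, -9.99999141e-01]]), 'contact_force': array([ 0.51865091, -0.41496201,  0.1973278 ]), 'moment': array([-0.04645395,  0.0248508 , -0.05255169]), 'finger_force': 0.0, 'opening': 0.0855622582118983}
top {'K': array([[538.82875033,   0.        , 318.50476352],
       [  0.        , 538.82875033, 237.75510504],
       [  0.        ,   0.        ,   1.        ]]), 'T': array([[ 1.13059815e-02, -9.77447177e-01,  2.10877194e-01,
         3.70121518e-01],
       [-9.99936
[... 486 characters left out ...]
868634,  0.62476371, -0.77929452,  0.58309618],
       [-0.00700075, -0.78041405, -0.62522388,  0.49524255],
       [ 0.        ,  0.        ,  0.        ,  1.        ]])}
wrist {'K': array([[389.88078649,   0.        , 323.94516473],
       [  0.        , 389.88078649, 242.6942653 ],
       [  0.        ,   0.        ,   1.        ]]), 'tool_from_camera': array([[ 2.87808925e-04, -9.61912444e-01, -2.73357580e-01,
         6.99807005e-02],
       [ 9.99999138e-01,  6.26985525e-04, -1.15342147e-03,
        -1.45127763e-03],
       [ 1.28088171e-03, -2.73357013e-01,  9.61911796e-01,
        -1.42135819e-01],
       [ 0.00000000e+00,  0.00000000e+00,  0.00000000e+00,
         1.00000000e+00]])}
```

View pics/top0.png

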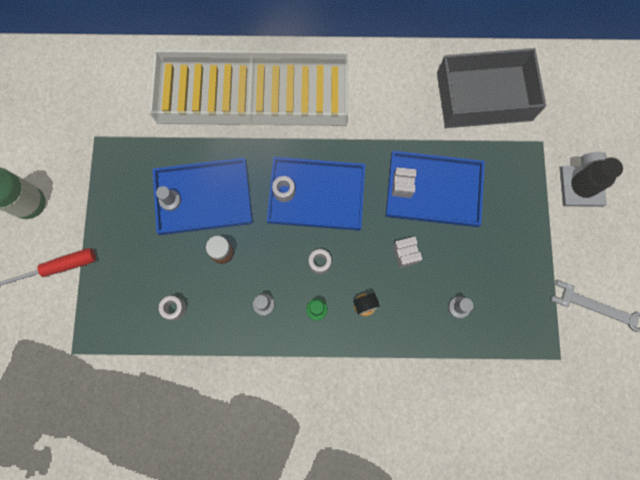

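View pics/side0.png

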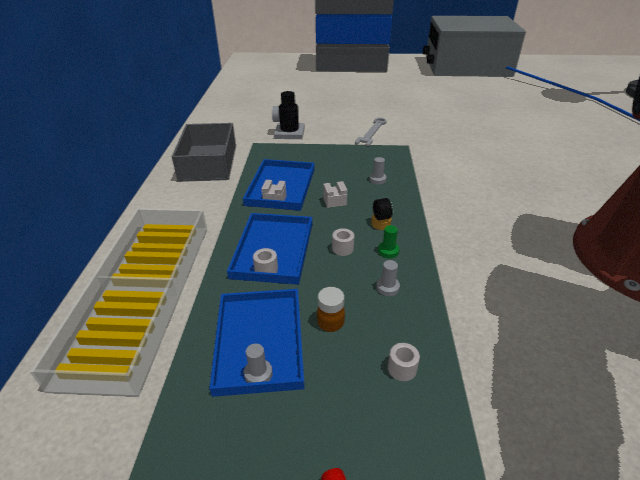

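Top view: plugs at (263,303) and (461,306), collars at (320,260) and (171,307), block at (408,251). The jar is at (219,249) and the gauge at (366,303). The trays are at (203,197) for plugs, (317,194) for collars and (435,189) for the block.

These could be mistaken for a plug: the green look-alike (317,308) and the fixed samples (168,198), (284,187) and (404,182). I'm leaving all four alone. Next I take enlarged crops to check this and get finer pixels.

Run:
```python
import cv2
t=cv2.imread("pics/top0.png");s=cv2.imread("pics/side0.png")
# tiles of loose objects: 60x60 px ->x4=200
import numpy as np
def tile(im,u,v,h=25):
    return cv2.resize(im[v-h:v+h,u-h:u+h],(200,200),interpolation=cv2.INTER_CUBIC)
T=[(263,303),(461,306),(320,260),(171,307),(408,251),(317,308)]
S=[(388,277),(378,171),(343,242),(403,362),(335,194),(390,242)]
def grid(im,P):
    g=[tile(im,*p) for p in P]
    for k in g:
        for i in range(0,200,40):
            k[i,::8]=(0,255,255);k[::8,i]=(0,255,255)
    return g
a,b=grid(t,T),grid(s,S)
out=np.vstack([np.hstack(a[:3]+[b[0]]),np.hstack(a[3:]+[b[1]]),np.hstack(b[2:])])
cv2.imwrite("pics/tiles.png",out)
```

```text
(no output)
```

View pics/tiles.png

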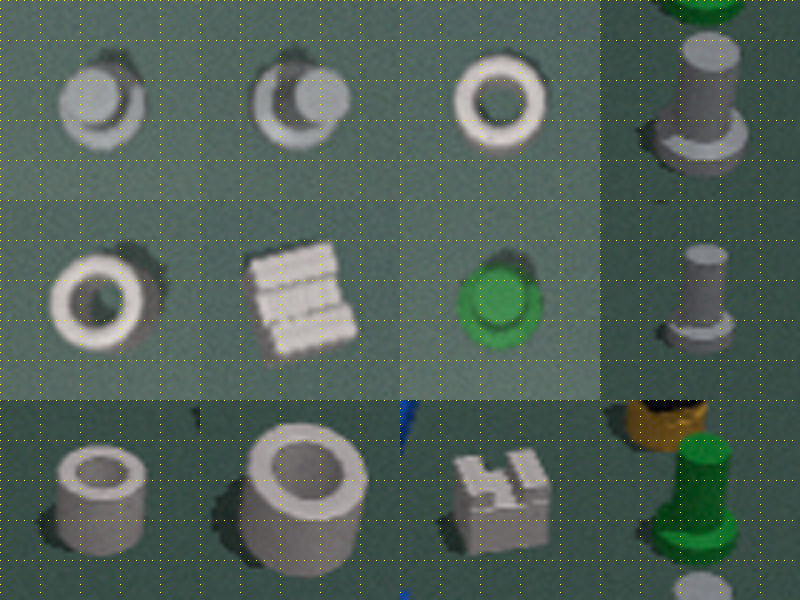

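```bash
cat > h.py <<'E'
import numpy as np,cv2
from bench import bot
C={n:bot.camera_info(n) for n in("top","side")}
def P(n):
    c=C[n]; return c["K"]@np.linalg.inv(c["T"])[:3]
def tri(pt,ps):
    X=cv2.triangulatePoints(P("top"),P("side"),np.array(pt,float).reshape(2,1),np.array(ps,float).reshape(2,1))
    return (X[:3]/X[3]).ravel()
def proj(n,X):
    x=P(n)@np.append(X,1); return x[:2]/x[2]
def plane(n,uv,z):
    c=C[n]; d=c["T"][:3,:3]@np.linalg.solve(c["K"],[*uv,1]); o=c["T"][:3,3]
    return o+d*(z-o[2])/d[2]
E
python3 - <<'E'
from h import *
o=dict(plug1=((261.4,301.6),(390.1,264.6)),plug2=((466.1,304.9),(379.1,159.4)),col1=((319.6,260.1),(342.9,235.1)),col2=((169.9,307.1),(404.4,354.6)),block=((408.4,250.5),(335.3,186.6)))
for k,(a,b) in o.items():
    X=tri(a,b); print(k,X.round(4),"res",(proj("top",X)-a).round(1),(proj("side",X)-b).round(1))
b=[(248,266),(332,242),(357,332),(276,357)]
c=[plane("top",(383+(x-200+.5)/4-.5,226+(y-200+.5)/4-.5),.036)[:2] for x,y in b]
print("block corners",np.round(c,4).tolist(),"slot yaw",[np.degrees(np.arctan2(*(p-q)[::-1])).round(1) for p,q in((c[0],c[1]),(c[3],c[2]))],np.linalg.norm(c[1]-c[2]),np.linalg.norm(c[0]-c[1]))
for n in("top","side"):
    im=cv2.cvtColor(cv2.imread(f"pics/{n}0.png"),cv2.COLOR_BGR2HSV)
    m=cv2.inRange(im,(105,170,60),(125,255,255))
    cs,_=cv2.findContours(cv2.morphologyEx(m,cv2.MORPH_CLOSE,np.ones((5,5))),cv2.RETR_EXTERNAL,cv2.CHAIN_APPROX_NONE)
    for k in cs:
        if 1500<cv2.contourArea(k)<15000 and (n=="top" or k[:,0,0].min()>180) and k[:,0,1].min()>130:
            w=np.array([plane(n,p[0],.018)[:2] for p in k],np.float32)*1000
            print(n,cv2.minAreaRect(w))
E
```

```text
plug1 [0.4495 0.0859 0.0477] res [-0.1  0.3] [-0.5 -0.1]
plug2 [ 0.448  -0.237   0.0486] res [-0.   0.2] [-0.3 -0.1]
col1 [ 0.5204 -0.0054  0.0297] res [-0.   0.2] [-0.3 -0.1]
col2 [0.4408 0.2349 0.0295] res [-0.1  0.3] [-0.5 -0.1]
block [ 0.5368 -0.1505  0.0348] res [-0.   0.3] [-0.4 -0.1]
block corners [[0.5509, -0.1281], [0.5613, -0.1628], [0.5239, -0.172], [0.5132, -0.1388]] slot yaw [np.float64(106.8), np.float64(107.8)] 0.03853035195187872 0.03624807575156635
top ((632.5864868164062, 198.3502197265625), (115.04681396484375, 158.31222534179688), 8.008091926574707)
top ((639.0020751953125, 1.38623046875), (157.34507751464844, 115.2028579711914), 86.36759185791016)
top ((649.816162109375, -202.03631591796875), (159.54225158691406, 116.14339447021484), 84.2303466796875)
side ((636.5264892578125, 106.80776977539062), (129.8553924560547, 375.9627685546875), 1.9942705631256104)
side ((649.8844604492188, -189.603759765625), (184.39395141601562, 119.84911346435547), 83.86930084228516)
```

Heights come out at 48, 30 and 35 mm, against nominal 50, 32 and 36. The tray sizes also match, so the calibration holds to about 2 mm. The crop confirms two grey plugs, two collars and one slotted block, and that the green plug is the look-alike. I'm going above the far collar (0.441, 0.235) with the tool squared to the world axes.

>>> play_rows --pt "-0.371 -0.19 0.11 -14" --pt "-0.371 -0.19 0.11 -14" --pt "-0.371 -0.19 0.11 -14" --pt "-0.371 -0.19 0.11 -14" --pt "-0.371 -0.19 0.11 -14" --pt "-0.371 -0.19 0.11 -14" --pt "-0.371 -0.19 0.11 -14" --pt "-0.371 -0.19 0.11 -14" --pt "-0.371 -0.19 0.11 -14" --pt "-0.371 -0.19 0.11 -14" --pt "-0.371 -0.19 0.11 -14" --claw 0.25

```text
t: 1.52
position: [0.4403, 0.2364, 0.1216]
orientation: [[-1.0, -0.002, 0.0], [-0.002, 1.0, 0.0], [-0.0, 0.0, -1.0]]
contact_force: [-0.9, -0.1, 0.9]
opening: 0.064
finger_force: 0.0
```

```bash
cat >> h.py <<'E'
def wrist(name,pts):
    s=bot.read_state(); im=bot.grab_frame("wrist")[:,:,::-1].copy(); i=bot.camera_info("wrist")
    T=np.eye(4);T[:3,:3]=s["orientation"];T[:3,3]=s["position"]
    M=i["K"]@np.linalg.inv(T@i["tool_from_camera"])[:3]
    for X in pts:
        x=M@np.append(X,1); x=x[:2]/x[2]; cv2.drawMarker(im,tuple(int(round(v)) for v in x),(0,0,255),0,12,1)
    cv2.imwrite(f"pics/{name}.png",im); print(s["position"].round(4),np.degrees(np.arctan2(s["orientation"][1,1],s["orientation"][0,1])).round(2),s["opening"],s["t"])
    return T@i["tool_from_camera"],i["K"]
E
python3 -c "
from h import *
wrist('w1',[[.4408,.2349,.032],[.4598,.2349,.032],[.4218,.2349,.032],[.4408,.2539,.032],[.4408,.2159,.032]])"
```

```text
[0.4403 0.2364 0.1216] 90.14 0.06395215309466039 1.525
```

View pics/w1.png

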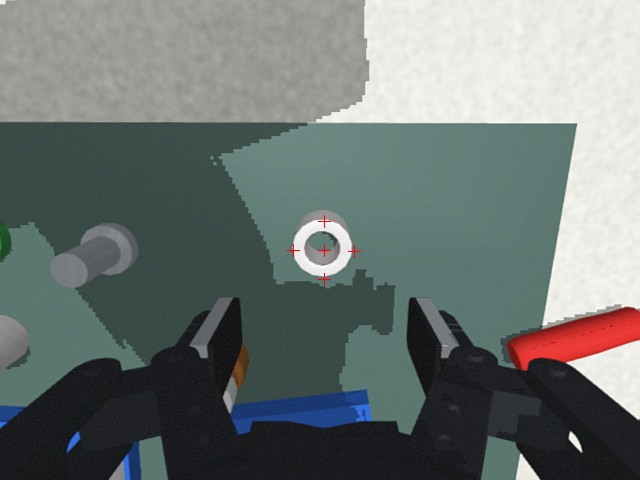

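The measured centre of the collar projects to (324,250) and the ring is at (323,248), an error of about 1 mm. The fingers straddle it, so I descend and grip.

>>> play_rows --pt "0 -0.001 0.045 0" --pt "0 -0.001 0.08 0" --pt "0 -0.001 0.1 0" --pt "0 -0.001 0.11 0" --pt "0 -0.001 0.116 0" --pt "0 -0.001 0.116 0" --pt "0 -0.001 0.116 0"

```text
t: 2.45
position: [0.4414, 0.2348, 0.006]
orientation: [[-1.0, -0.001, 0.001], [-0.001, 1.0, 0.0], [-0.001, 0.0, -1.0]]
contact_force: [0.4, 0.6, 0.5]
opening: 0.0645
finger_force: 0.0
```

>>> play_rows --pt "0 0 0 0" --pt "0 0 0 0" --pt "0 0 0 0" --pt "0 0 0 0" --pt "0 0 0 0" --pt "0 0 0 0" --claw 0.8 --squeeze 40

```text
t: 3.2
position: [0.4413, 0.2346, 0.0059]
orientation: [[-1.0, -0.0, 0.001], [-0.0, 1.0, 0.0], [-0.001, 0.0, -1.0]]
contact_force: [-2.1, -0.6, 5.9]
opening: 0.0363
finger_force: 39.5
```

>>> play_rows --pt "0 0 -0.03 0" --pt "0 0 -0.08 0" --pt "-0.02 -0.02 -0.115 0" --pt "-0.06 -0.07 -0.115 0" --pt "-0.1 -0.11 -0.115 0" --pt "-0.14 -0.155 -0.115 0" --pt "-0.18 -0.2 -0.115 0" --pt "-0.21 -0.235 -0.115 0" --pt "-0.223 -0.25 -0.115 0" --pt "-0.223 -0.25 -0.115 0" --pt "-0.223 -0.25 -0.115 0" --pt "-0.223 -0.25 -0.115 0"

```text
t: 4.7
position: [0.6634, -0.0144, 0.1205]
orientation: [[-1.0, -0.002, -0.0], [-0.002, 1.0, 0.0], [0.0, 0.0, -1.0]]
contact_force: [-0.8, 0.4, -0.3]
opening: 0.0363
finger_force: 40.4
```

>>> play_rows --pt "0 0 0.045 0" --pt "0 0 0.08 0" --pt "0 0 0.098 0" --pt "0 0 0.106 0" --pt "0 0 0.11 0" --pt "0 0 0.11 0" --pt "0 0 0.11 0"

```text
t: 5.58
position: [0.6647, -0.0154, 0.0113]
orientation: [[-1.0, -0.001, 0.001], [-0.001, 1.0, -0.0], [-0.001, -0.0, -1.0]]
contact_force: [0.3, -0.3, 0.4]
opening: 0.036
finger_force: 40.4
```

```bash
python3 -c "
from h import *
wrist('w2',[])"
```

```text
[ 0.6647 -0.0154  0.0113] 90.03 0.036011533977331624 5.575
```

View pics/w2.png

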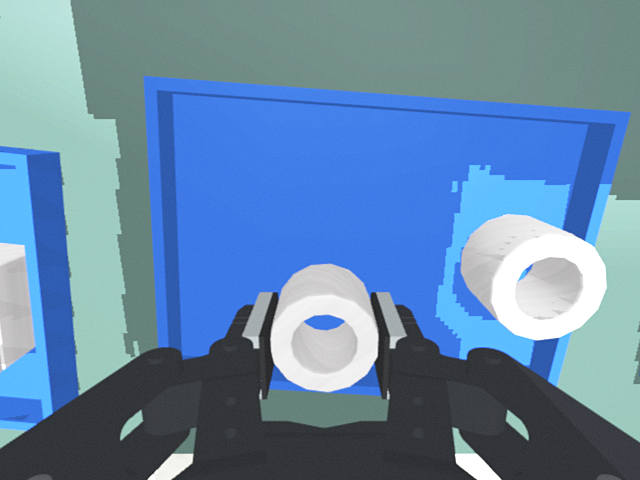

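The collar is at (325,340), inside the tray, clear of the walls and of the sample at (533,277). The lower walls are hidden. I lower it the last 1.5 mm and release.

>>> play_rows --pt "0 0 0.001 0" --pt "0 0 0.0015 0" --pt "0 0 0.0015 0"

```text
t: 6.0
position: [0.6645, -0.0154, 0.01]
orientation: [[-1.0, -0.001, 0.001], [-0.001, 1.0, -0.0], [-0.001, -0.0, -1.0]]
contact_force: [-2.9, 0.3, 8.1]
opening: 0.0361
finger_force: 41.3
```

>>> play_rows --pt "0 0 0 0" --pt "0 0 0 0" --pt "0 0 0 0" --pt "0 0 -0.02 0" --pt "0 0 -0.06 0" --pt "0 0 -0.11 0" --pt "0.03 0 -0.11 0" --pt "0.08 0.005 -0.11 0" --pt "0.13 0.01 -0.11 0" --pt "0.144 0.01 -0.11 0" --pt "0.144 0.01 -0.11 0" --pt "0.144 0.01 -0.11 0" --claw 0.3

```text
t: 7.5
position: [0.5212, -0.0056, 0.119]
orientation: [[-1.0, -0.0, 0.001], [-0.0, 1.0, -0.0], [-0.001, -0.0, -1.0]]
contact_force: [0.5, -0.5, -0.1]
opening: 0.0599
finger_force: 0.0
```

>>> play_rows --pt "0 0 0.045 0" --pt "0 0 0.08 0" --pt "0 0 0.1 0" --pt "0 0 0.108 0" --pt "0 0 0.113 0" --pt "0 0 0.113 0" --pt "0 0 0.113 0"

```text
t: 8.38
position: [0.5207, -0.0055, 0.0065]
orientation: [[-1.0, -0.001, 0.001], [-0.001, 1.0, -0.0], [-0.001, -0.0, -1.0]]
contact_force: [0.2, -0.5, 0.6]
opening: 0.0602
finger_force: 0.0
```

>>> play_rows --pt "0 0 0 0" --pt "0 0 0 0" --pt "0 0 0 0" --pt "0 0 0 0" --pt "0 0 0 0" --claw 0.8

```text
t: 9.0
position: [0.5204, -0.0055, 0.0065]
orientation: [[-1.0, -0.001, 0.001], [-0.001, 1.0, -0.0], [-0.001, -0.0, -1.0]]
contact_force: [-1.1, -0.4, 5.8]
opening: 0.036
finger_force: 39.6
```

>>> play_rows --pt "0 0 -0.03 0" --pt "0 0 -0.08 0" --pt "-0.02 -0.002 -0.1 0" --pt "-0.05 -0.004 -0.1 0" --pt "-0.08 -0.006 -0.1 0" --pt "-0.091 -0.006 -0.1 0" --pt "-0.091 -0.006 -0.1 0" --pt "-0.091 -0.006 -0.06 0" --pt "-0.091 -0.006 -0.03 0" --pt "-0.091 -0.006 -0.014 0" --pt "-0.091 -0.006 -0.007 0" --pt "-0.091 -0.006 -0.004 0" --pt "-0.091 -0.006 -0.004 0" --pt "-0.091 -0.006 -0.004 0"

```text
t: 10.75
position: [0.6116, -0.0115, 0.0106]
orientation: [[-1.0, -0.001, 0.001], [-0.001, 1.0, -0.0], [-0.001, -0.0, -1.0]]
contact_force: [1.1, 0.1, 2.4]
opening: 0.0362
finger_force: 40.7
```

>>> play_rows --pt "0 0 0 0" --pt "0 0 0 0" --pt "0 0 0 0" --pt "0 0 -0.02 0" --pt "0 0 -0.06 0" --pt "0 0 -0.11 0" --pt "0.02 -0.04 -0.11 -6" --pt "0.05 -0.08 -0.11 -12" --pt "0.075 -0.12 -0.11 -17" --pt "0.075 -0.139 -0.11 -17" --pt "0.075 -0.139 -0.11 -17" --pt "0.075 -0.139 -0.11 -17" --claw 0.3

```text
t: 12.25
position: [0.5366, -0.1497, 0.1197]
orientation: [[-0.956, -0.293, 0.0], [-0.293, 0.956, 0.0], [-0.0, 0.0, -1.0]]
contact_force: [0.6, -0.2, 0.4]
opening: 0.0597
finger_force: 0.0
```

```bash
python3 -c "
from h import *
a=np.radians(107.3);y=np.array([np.cos(a),np.sin(a)]);x=np.array([y[1],-y[0]]);c=np.array([.537,-.1505])
wrist('w3',[[*(c+i*x*.02+j*y*.017),.036] for i in(-1,1) for j in(-1,1)])"
```

```text
[ 0.5366 -0.1497  0.1197] 107.03 0.059713145190436766 12.25
```

View pics/w3.png

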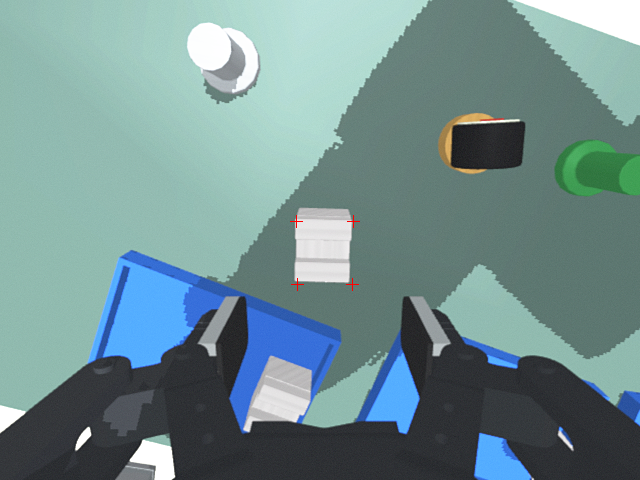

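The predicted block corners (296,221) to (352,284) match the image to within 2 px. I descend and grip along the slot axis.

>>> play_rows --pt "0 0 0.045 0" --pt "0 0 0.08 0" --pt "0 0 0.1 0" --pt "0 0 0.108 0" --pt "0 0 0.113 0" --pt "0 0 0.113 0" --pt "0 0 0.113 0"

```text
t: 13.18
position: [0.5367, -0.1506, 0.0075]
orientation: [[-0.956, -0.293, 0.001], [-0.293, 0.956, -0.0], [-0.001, -0.001, -1.0]]
contact_force: [0.4, 0.4, -0.8]
opening: 0.06
finger_force: 0.0
```

>>> play_rows --pt "0 0 0 0" --pt "0 0 0 0" --pt "0 0 0 0" --pt "0 0 0 0" --pt "0 0 0 0" --claw 0.8

```text
t: 13.8
position: [0.5364, -0.1506, 0.0074]
orientation: [[-0.956, -0.293, 0.001], [-0.293, 0.956, -0.0], [-0.001, -0.001, -1.0]]
contact_force: [-1.7, 0.3, 5.9]
opening: 0.0331
finger_force: 39.7
```

>>> play_rows --pt "0 0 -0.03 0" --pt "0 0 -0.08 0" --pt "-0.02 -0.02 -0.1 6" --pt "-0.05 -0.06 -0.1 12" --pt "-0.08 -0.09 -0.1 18" --pt "-0.086 -0.101 -0.1 23" --pt "-0.086 -0.101 -0.1 23" --pt "-0.086 -0.101 -0.1 23" --pt "-0.086 -0.101 -0.06 23" --pt "-0.086 -0.101 -0.03 23" --pt "-0.086 -0.101 -0.014 23" --pt "-0.086 -0.101 -0.007 23" --pt "-0.086 -0.101 -0.004 23" --pt "-0.086 -0.101 -0.004 23" --pt "-0.086 -0.101 -0.004 23"

```text
t: 15.68
position: [0.6485, -0.2221, 0.0116]
orientation: [[-0.995, 0.104, 0.001], [0.104, 0.995, -0.001], [-0.001, -0.0, -1.0]]
contact_force: [0.9, 0.3, -1.4]
opening: 0.0333
finger_force: 40.0
```

>>> play_rows --pt "0 0 0.001 0" --pt "0 0 0.001 0" --pt "0 0 0.001 0"

```text
t: 16.05
position: [0.6485, -0.2221, 0.0115]
orientation: [[-0.995, 0.104, 0.001], [0.104, 0.995, -0.001], [-0.002, -0.001, -1.0]]
contact_force: [-3.1, 1.1, 9.7]
opening: 0.0331
finger_force: 41.2
```

>>> play_rows --pt "0 0 0 0" --pt "0 0 0 0" --pt "0 0 0 0" --pt "0 0 -0.02 0" --pt "0 0 -0.06 0" --pt "0 0 -0.11 0" --pt "0.04 -0.01 -0.11 -6" --pt "0.09 -0.02 -0.11 -6" --pt "0.14 -0.03 -0.11 -6" --pt "0.18 -0.036 -0.11 -6" --pt "0.198 -0.036 -0.11 -6" --pt "0.198 -0.036 -0.11 -6" --pt "0.198 -0.036 -0.11 -6" --claw 0.3

```text
t: 17.68
position: [0.4482, -0.2374, 0.12]
orientation: [[-1.0, -0.001, 0.001], [-0.001, 1.0, -0.001], [-0.001, -0.001, -1.0]]
contact_force: [0.1, -0.7, 0.5]
opening: 0.0599
finger_force: 0.0
```

```bash
python3 -c "
from h import *
c=np.array([.448,-.237])
wrist('w4',[[*c,.05]]+[[*(c+np.array(d)*.018),.01] for d in((0,1),(0,-1),(1,0),(-1,0))])"
```

```text
[ 0.4482 -0.2374  0.12  ] 90.04 0.059924105055208475 17.675
```

View pics/w4.png

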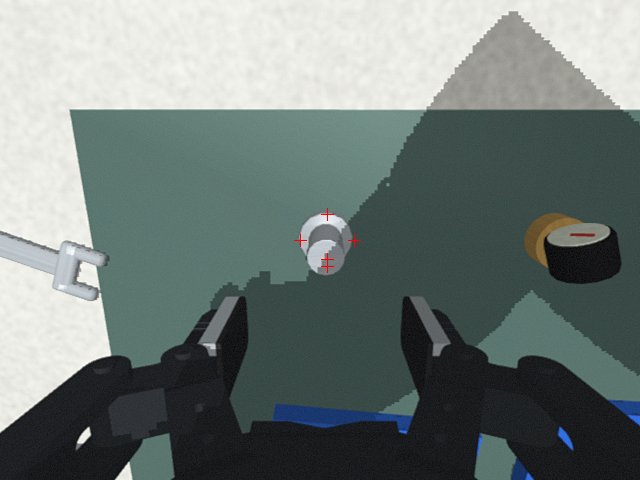

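The plug's top projects to (327,260) and is seen at (326,257), about 1 mm off. I grip the shank with the finger tips above the flange.

>>> play_rows --pt "0.001 0 0.045 0" --pt "0.001 0 0.08 0" --pt "0.001 0 0.095 0" --pt "0.001 0 0.101 0" --pt "0.001 0 0.101 0" --pt "0.001 0 0.101 0"

```text
t: 18.48
position: [0.447, -0.2375, 0.0198]
orientation: [[-1.0, -0.001, 0.001], [-0.001, 1.0, -0.001], [-0.001, -0.001, -1.0]]
contact_force: [0.2, 0.1, 0.1]
opening: 0.0603
finger_force: 0.0
```

>>> play_rows --pt "0 0 0 0" --pt "0 0 0 0" --pt "0 0 0 0" --pt "0 0 0 0" --pt "0 0 0 0" --pt "0 0 0 0" --claw 1.0

```text
t: 19.23
position: [0.4465, -0.2372, 0.0193]
orientation: [[-1.0, -0.001, 0.001], [-0.001, 1.0, -0.0], [-0.001, -0.0, -1.0]]
contact_force: [-0.5, 0.2, 5.7]
opening: 0.0203
finger_force: 38.9
```

>>> play_rows --pt "0 0 -0.03 0" --pt "0 0 -0.08 0" --pt "-0.01 0.02 -0.105 0" --pt "-0.03 0.06 -0.105 0" --pt "-0.053 0.105 -0.105 0" --pt "-0.076 0.15 -0.105 0" --pt "-0.1 0.2 -0.105 0" --pt "-0.125 0.25 -0.105 0" --pt "-0.15 0.3 -0.105 0" --pt "-0.175 0.35 -0.105 0" --pt "-0.2 0.395 -0.105 0" --pt "-0.21 0.417 -0.105 0" --pt "-0.214 0.424 -0.105 0" --pt "-0.214 0.424 -0.105 0" --pt "-0.214 0.424 -0.105 0" --pt "-0.214 0.424 -0.105 0"

```text
t: 21.22
position: [0.6599, 0.1861, 0.1241]
orientation: [[-1.0, 0.001, 0.0], [0.001, 1.0, -0.0], [-0.0, -0.0, -1.0]]
contact_force: [-0.3, 0.8, -1.4]
opening: 0.0202
finger_force: 39.3
```

>>> play_rows --pt "0 0 0.04 0" --pt "0 0 0.07 0" --pt "0 0 0.088 0" --pt "0 0 0.096 0" --pt "0 0 0.099 0" --pt "0 0 0.101 0" --pt "0 0 0.101 0" --pt "0 0 0.101 0"

```text
t: 22.22
position: [0.6604, 0.1872, 0.0234]
orientation: [[-1.0, -0.001, 0.001], [-0.001, 1.0, 0.0], [-0.001, 0.0, -1.0]]
contact_force: [-0.7, 0.4, -0.0]
opening: 0.0198
finger_force: 39.4
```

```bash
python3 -c "
from h import *
wrist('w5',[])"
```

```text
[0.6604 0.1872 0.0234] 90.03 0.01984280936902869 22.225
```

View pics/w5.png

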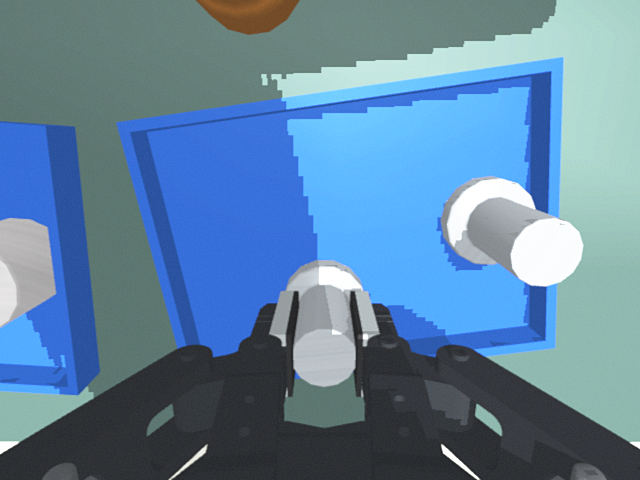

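The plug is at (325,320), inside the tray and clear of the sample at (510,240). I lower it to contact and release.

>>> play_rows --pt "0 0 0.001 0" --pt "0 0 0.0015 0" --pt "0 0 0.0015 0"

```text
t: 22.65
position: [0.6605, 0.1872, 0.0233]
orientation: [[-1.0, -0.001, 0.002], [-0.001, 1.0, 0.0], [-0.002, 0.0, -1.0]]
contact_force: [-4.5, -1.1, 14.3]
opening: 0.0199
finger_force: 41.0
```

>>> play_rows --pt "0 0 0 0" --pt "0 0 0 0" --pt "0 0 0 0" --pt "0 0 -0.02 0" --pt "0 0 -0.06 0" --pt "0 0 -0.1 0" --pt "0.03 -0.015 -0.1 0" --pt "0.08 -0.04 -0.1 0" --pt "0.13 -0.065 -0.1 0" --pt "0.175 -0.085 -0.1 0" --pt "0.205 -0.1 -0.1 0" --pt "0.212 -0.101 -0.1 0" --pt "0.212 -0.101 -0.1 0" --pt "0.212 -0.101 -0.1 0" --claw 0.35

```text
t: 24.4
position: [0.4493, 0.0863, 0.1214]
orientation: [[-1.0, -0.001, 0.001], [-0.001, 1.0, 0.0], [-0.001, 0.0, -1.0]]
contact_force: [0.3, 0.1, -0.5]
opening: 0.0557
finger_force: 0.0
```

```bash
python3 -c "
from h import *
c=np.array([.4490,.0859])
wrist('w6',[[*c,.05]]+[[*(c+np.array(d)*.018),.01] for d in((0,1),(0,-1),(1,0),(-1,0))])"
```

```text
[0.4493 0.0863 0.1214] 90.05 0.055740456502446994 24.4
```

View pics/w6.png

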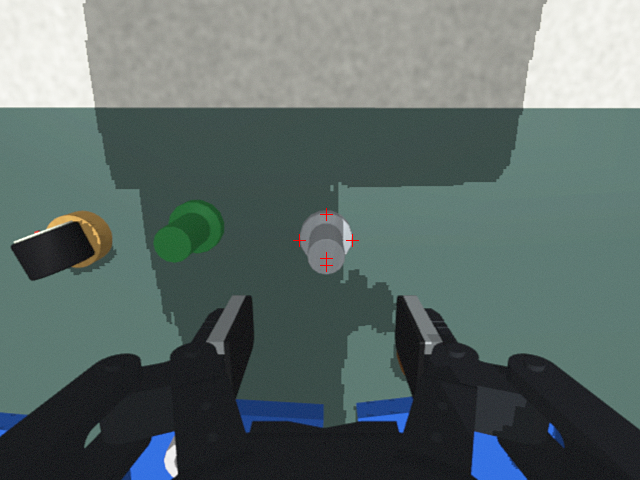

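The grey plug is at (326,257) and centred on the prediction. The green look-alike at (190,230) is clear of the left finger. I descend and grip.

>>> play_rows --pt "0.001 0 0.045 0" --pt "0.001 0 0.08 0" --pt "0.001 0 0.096 0" --pt "0.001 0 0.102 0" --pt "0.001 0 0.102 0" --pt "0.001 0 0.102 0"

```text
t: 25.2
position: [0.4478, 0.0861, 0.02]
orientation: [[-1.0, -0.001, 0.001], [-0.001, 1.0, 0.0], [-0.001, 0.0, -1.0]]
contact_force: [0.5, -0.9, -0.4]
opening: 0.0558
finger_force: 0.0
```

>>> play_rows --pt "0 0 0 0" --pt "0 0 0 0" --pt "0 0 0 0" --pt "0 0 0 0" --pt "0 0 0 0" --pt "0 0 0 0" --claw 1.0

```text
t: 25.95
position: [0.4475, 0.086, 0.0198]
orientation: [[-1.0, -0.001, 0.001], [-0.001, 1.0, 0.0], [-0.001, 0.0, -1.0]]
contact_force: [-1.0, 0.2, 5.1]
opening: 0.0203
finger_force: 38.8
```

>>> play_rows --pt "0 0 -0.03 0" --pt "0 0 -0.08 0" --pt "-0.01 0.005 -0.105 0" --pt "-0.04 0.022 -0.105 0" --pt "-0.08 0.045 -0.105 0" --pt "-0.12 0.07 -0.105 0" --pt "-0.15 0.087 -0.105 0" --pt "-0.162 0.094 -0.105 0" --pt "-0.162 0.094 -0.105 0" --pt "-0.162 0.094 -0.105 0" --pt "-0.162 0.094 -0.06 0" --pt "-0.162 0.094 -0.03 0" --pt "-0.162 0.094 -0.014 0" --pt "-0.162 0.094 -0.007 0" --pt "-0.162 0.094 -0.0045 0" --pt "-0.162 0.094 -0.003 0" --pt "-0.162 0.094 -0.003 0"

```text
t: 28.08
position: [0.6097, 0.1801, 0.0239]
orientation: [[-1.0, -0.001, 0.002], [-0.001, 1.0, 0.0], [-0.002, 0.0, -1.0]]
contact_force: [-1.9, -0.8, 5.1]
opening: 0.0201
finger_force: 40.1
```

Contact reads 5 N, so the plug is on the tray floor. I release, retreat straight up and move off towards the robot, high enough to be out of the cameras' way.

>>> play_rows --pt "0 0 0 0" --pt "0 0 0 0" --pt "0 0 0 0" --pt "0 0 -0.02 0" --pt "0 0 -0.06 0" --pt "0 0 -0.12 0" --pt "0.03 0.05 -0.16 0" --pt "0.08 0.1 -0.2 0" --pt "0.14 0.14 -0.2 0" --pt "0.2 0.18 -0.2 0" --pt "0.25 0.22 -0.2 0" --pt "0.3 0.26 -0.2 0" --pt "0.35 0.3 -0.2 0" --pt "0.4 0.33 -0.2 0" --pt "0.4 0.33 -0.2 0" --pt "0.4 0.33 -0.2 0" --pt "0.4 0.33 -0.2 0" --claw 0.35

```text
t: 30.2
position: [0.209, 0.5097, 0.2223]
orientation: [[-1.0, -0.001, 0.0], [-0.001, 1.0, -0.0], [-0.0, -0.0, -1.0]]
contact_force: [-0.3, 0.2, -0.0]
opening: 0.0554
finger_force: 0.0
```

Run:
```python
from h import *
import numpy as np
t=bot.grab_frame("top")[:,:,::-1];s=bot.grab_frame("side")[:,:,::-1]
a=cv2.resize(t[130:360,70:570],(800,368),interpolation=cv2.INTER_CUBIC);cv2.imwrite("pics/top9.png",a)
cv2.imwrite("pics/side9.png",cv2.resize(s[140:440,150:450],(600,600),interpolation=cv2.INTER_CUBIC))
```

```text
(no output)
```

View pics/top9.png

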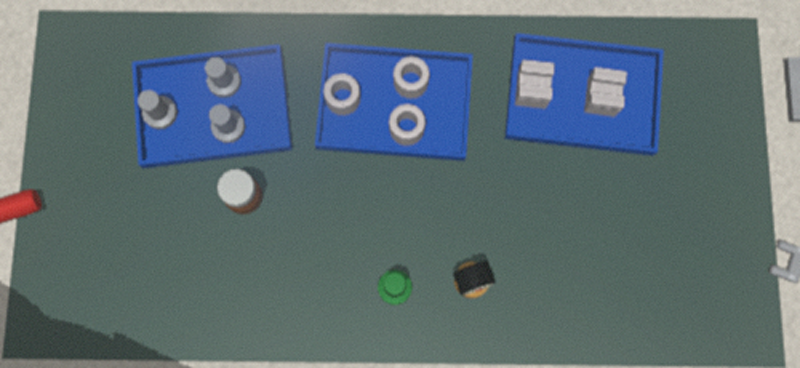

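View pics/side9.png

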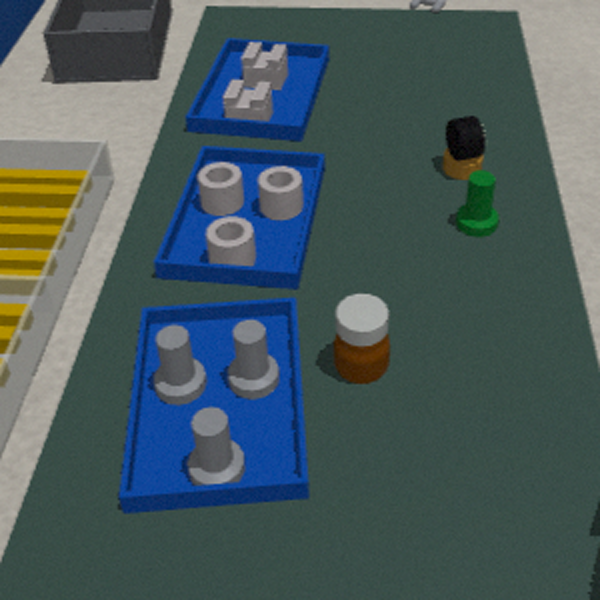

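In the top crop the two plugs, at (222,75) and (226,123), stand upright in the plug tray. The collars at (411,75) and (407,123) and the block at (606,92) also stand in their own trays. The jar (238,190), gauge (474,279) and green plug (395,286) are where they were. I'm handing in.

```bash
python3 -c "
from bench import bot
print(bot.sign_off())"
```

```text
the job is handed in; nothing more can be done
None
```

Job handed in at about 30 s: both plugs, both collars and the block stand upright and released in their matching trays; in the last pictures the jar, gauge and green look-alike still stood where they were.

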